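Pack the picnic beakers into their case

ROBOT

A 6-joint arm with a two-finger parallel gripper is mounted at the origin on a cart in front of the work surface, level with it; the furniture and walls round the work are solid. World frame = base frame: x ahead of the robot, y to its left, z up, the work surface at z = 0. Lengths are in m, angles in rad, forces in N, time in s.
With the tool pointing down it reaches from about 0.25 to 0.725 m from the base axis. Payload 4 kg.
Tool frame: the origin (TCP) lies on the front face of the gripper's body, between the roots of the fingers; the fingertips stand 73 mm ahead of it and the grasp point (between the pads) lies bot.tcp_to_grasp ahead of it (bot.tcp_to_grasp is the distance from the TCP to the grasp point, in m); z points along the fingers, y is the line along which they close (so a half turn about z gives the same grasp; the last joint's range is limited). The gripper opens to 85 mm and grips with 20 to 120 N. Pads are 22 mm wide; open, the fingers measure 114 mm over their backs; the gripper's body (76 mm by 85 mm) begins 54 mm behind the grasp point. The pads swing forward as they close: fully open they stand 13 mm farther back than shut.
Start: joints at [-1.23, 0.241, 0.005, 1.335, 0, 1.571], TCP at [0.167, -0.471, 0.304] pointing down, gripper open.
Joint ranges: [-2.72, 2.72], [-1.05, 1.87], [-1.09, 1.28], [-1.99, 2.15], [-1.42, 1.44], [-3.14, 3.14]. Speed limits (rad/s): [2.79, 2.79, 3.14, 3.14, 3.14, 3.14].

INTERFACE

Orientations are given as a unit quaternion [x, y, z, w].
In Python, from workcell import bot gives the robot as it stands.
- The arm moves only by the shell command python3 -m jog 'ROWS' [OPENING]. ROWS is JSON, one flat list of numbers, 6 for each row, row after row: the shift along the world's x, y, z scaled (see below), then the turn, a rotation vector about the world's x, y, z scaled (see below). In form: [tx, ty, tz, wx, wy, wz, tx, ty, tz, wx, wy, wz, ...]. A call has 1 to 10 rows; each row is the pose to reach, as a shift and turn from the pose commanded when the call began; what a row does not reach only later rows make up. The controller multiplies each number of a shift by 800 mm and each number of a turn by 2 rad. A row lasts 1/12 s, in which the tool goes at most 41.7 mm and 7.16 degrees, less where a joint would pass 70% of its speed; a pose out of reach is approached as far as the arm can. A call with a number of a shift or a turn outside -1 to 1 is refused whole. A call with a gripper value outside its range is refused whole. OPENING is the opening, from -1 (shut) to 1 (fully open), set as the call begins (- or left out, the last holds). The fingers move at their own pace and stop on an object; the grip force is fixed at half the most. Time passes only in rows, so rows that repeat a pose let the fingers close. It gives the time, the measured TCP pose, the force, the opening and the grip force at its end, in the units of the state.
- bot.get_obs(): the state, without advancing time (a new reading comes with each control period).
- bot.camera(name): name is "scene" or "top" or "wrist"; returns (picture, depth): 400x640x3 uint8, red, green, blue; 400x640 float32, m along the optical axis (not along the pixel's ray), 0 where there is no reading.
- bot.calibration(name): a dict with "intrinsics" (3x3 intrinsics, pixels), "dist" ([k1, k2, p1, p2, k3] as OpenCV has them; the pictures are not rectified), "pose" (4x4, takes a point from camera to world coordinates). Camera axes: x right, y up, looking along -z (the intrinsics and any distortion apply to the point x, -y, -z); pixel columns grow to the right and rows downward; lengths in m; the calibration is good to about 2 mm. A picture is of the moment at which its call begins: read the wrist's pose just before it. calibration takes no time and is no camera call; for the wrist camera it gives the pose at the moment of the call.
- bot.job_done(): hands the job in; it is judged then, once.
Trained networks look in the newest picture that a camera, given by its name, has taken for a name from the list of things; names that differ only in an ending like _2 or _b are one class to them, and where a whole thing is asked for, a point or a joint stands for the part that bears it (a point fixed in the world has none). Each returns a list of dicts, best first, with "confidence" (0 to 1); they miss things now and then, are a little off and sometimes report something else, mostly with a low value. They report only what shows in the picture. A call takes as long as a camera call. They do not tell look-alikes from the thing itself.
- bot.find_in(label, camera): "at" ([x, y, z] in m, in the coordinates of the camera as it stood for that picture, good to about 4 mm: the middle of the surface that is visible of it).
- bot.tip_of(label, camera): "at" ([x, y, z] in m, in the coordinates of the camera as it stood for that picture, good to about 4 mm: a listed point, or the origin of a listed thing).
The state is a dict: "clock": time; "joint_pos": joint angles; "joint_vel": joint speeds; "tau": joint torques, N m; "eef_pos": TCP position; "tool_rot": TCP orientation; "ft_force": force on the tool from outside, world axes, zero at the start; "ft_torque": the same for the moment, N m; "grip_width": finger opening in m; "grasp_force": force on a finger pad.
Only numpy, scipy, OpenCV 4.12 (cv2) and the standard library are available. Lean on these libraries where they do the work, as an engineer would, in place of code of your own. Each camera call takes 0.05 s, during which the arm holds its last target. There are 200 camera calls.

TASK

Pack the picnic beakers away: lift the cover off the round metal case and stand it upright on a free piece of the worktop, then nest the two loose steel beakers, one after the other, into the beaker that is already in the case, each fully down and straight, and put the cover back so that it sits flush on the case. Do not drop or tip over the cover or the beakers, and leave the other kitchen things where they are.

Things in the scene. Friction and masses are not known exactly. Their poses are not given: they have to be found in the camera images.
- cup_case: Lower part of the case: round aluminium pot, 78 mm wide, loose, 0.45 kg; at the left, middle or right of the work, the loose beakers on the two other places. Origin: centre of its underside, z up. Flat rim at 64 mm, with a 60 mm bore that holds one beaker. On the rim a thin tapering collar (71 mm wide at its foot, 68 mm at its top, up to 70 mm above the origin) centres the cover.
- case_cover: Aluminium cover: bell 78 mm wide, 74 mm inside, 97 mm deep inside, 100 mm tall plus a wooden knob, 0.2 kg. Origin: centre of its lower edge, z up. At the start on the case, lower edge on the case's rim (origin 64 mm above the case's). The full stack tops out 157 mm above the case's origin, 4 mm below the seated cover's roof. Clearance all round: 5 mm over beakers, 1.5 to 3 mm on the collar.
- cover_knob (a point): Middle of the cover's knob, on its axis, 118.5 mm above the cover's origin. Round wooden knob, 22 mm in diameter, gripping part from 108 to 128 mm above the cover's origin, on a 15 mm wide neck that rises from the cover's flat top at 100 mm.
- beaker_in: The beaker already in the case, hidden under the cover at the start; the same shape and size as beaker_a. Its shoulder lies on the case's rim: origin (centre of its underside) 5 mm above the case's origin, rim 95 mm above it. It stays there.
- beaker_a: Loose steel stacking beaker, upright, round, 90 mm tall, 0.09 kg. Origin: centre of its underside, z up. Body tapers from 40 mm wide at the foot to 55 mm at a flat shoulder 59 mm up; above it a straight band 63 mm wide (60 inside). Nested, the shoulder rests on the lower rim, origins 31 mm apart (36, then 67 mm above the case's), the band above the rim; body clearance 2 mm all round.
- beaker_b: The other loose beaker, exactly like beaker_a (same sizes, origin and way of nesting); either may go in first. At the start it stands upright on the worktop. The worktop's front edge is at x = 0.43; between y = -0.43 and y = 0.24 its front part (up to x = 0.57) holds nothing but the case and the beakers; wall cabinets hang above it beyond x = 0.63, from about 0.6 m up.
- tumbler: Bystander: clear drinking glass, 81 mm wide and 93 mm tall, standing behind the work. Origin: centre of its underside.
- jam_jar: Bystander: jar of red jam with a red lid, 66 mm wide and 100 mm tall, standing behind the work. Origin: centre of its underside.
- teaspoon: Bystander: steel teaspoon, 137 mm long, lying behind the work. Origin: centre of its underside.
- lemon: Bystander: yellow lemon, 72 x 57 x 58 mm, on the chopping board (190 x 300 x 22 mm) at the left.
- garlic: Bystander: bulb of garlic, 56 mm, on the chopping board at the left.
- choc_bar: Bystander: wrapped chocolate bar, 65 x 170 x 14 mm, lying flat at the left, in front of the chopping board.
Mind the look-alikes: they are no part of the job. Leave any blue look-alike of the beaker_b alone.

How it is judged:
On the way, in this order (a step that is already met when the one before it is completed fails the run):
1. the cover is off the case and stands upright on the worktop, let go (horizontal distance between case_cover and cup_case above 0.08 m and height (world z) of case_cover below 0.03 m and angle between case_cover's own z axis and vertical below 0.1 rad and contact force between the fingers and case_cover below 0.3 N), for 0.2 s.
2. one loose beaker is nested, fully down and straight, in the beaker in the case, and let go (((horizontal distance between beaker_a and cup_case below 0.007 m and z of beaker_a in the frame of cup_case between 0.032 and 0.04 m and angle between beaker_a's own z axis and vertical below 0.08 rad and contact force between the fingers and beaker_a below 0.3 N) or (horizontal distance between beaker_b and cup_case below 0.007 m and z of beaker_b in the frame of cup_case between 0.032 and 0.04 m and angle between beaker_b's own z axis and vertical below 0.08 rad and contact force between the fingers and beaker_b below 0.3 N))), for 0.2 s.
3. the other loose beaker is nested, fully down and straight, in that one, and let go (((horizontal distance between beaker_a and cup_case below 0.007 m and z of beaker_a in the frame of cup_case between 0.032 and 0.04 m and angle between beaker_a's own z axis and vertical below 0.08 rad and contact force between the fingers and beaker_a below 0.3 N) or (horizontal distance between beaker_b and cup_case below 0.007 m and z of beaker_b in the frame of cup_case between 0.032 and 0.04 m and angle between beaker_b's own z axis and vertical below 0.08 rad and contact force between the fingers and beaker_b below 0.3 N)) and ((horizontal distance between beaker_a and cup_case below 0.009 m and z of beaker_a in the frame of cup_case between 0.063 and 0.071 m and angle between beaker_a's own z axis and vertical below 0.08 rad and contact force between the fingers and beaker_a below 0.3 N) or (horizontal distance between beaker_b and cup_case below 0.009 m and z of beaker_b in the frame of cup_case between 0.063 and 0.071 m and angle between beaker_b's own z axis and vertical below 0.08 rad and contact force between the fingers and beaker_b below 0.3 N))), for 0.2 s.
At the end, for the whole second after the job is handed in: Case upright on the worktop; in it the three beakers nested, upright, let go, origins 5, 36 and 67 mm above the case's (each within 4 mm; off axis under 5, 7, 9 mm); cover seated on it (64 mm above, within 3 mm, centred within 5 mm, level within 0.05 rad), let go, all at rest (all of step 3 and horizontal distance between each of beaker_in, case_cover and cup_case below 0.005 m and z of beaker_in in the frame of cup_case between 0.001 and 0.009 m and angle between beaker_in's own z axis and vertical below 0.08 rad and contact force between the fingers and beaker_in below 0.3 N and z of case_cover in the frame of cup_case between 0.061 and 0.067 m and angle between the z axis of case_cover and the z axis of cup_case, either way round below 0.05 rad and angle between cup_case's own z axis and vertical below 0.05 rad and height (world z) of cup_case between -0.005 and 0.005 m and linear speed of each of case_cover, cup_case below 0.02 m/s and contact force between the fingers and case_cover below 0.3 N); the robot touches nothing.
It fails at once if a bystander (glass, jam jar, teaspoon, lemon, garlic or chocolate bar) is moved by more than 40 mm (distance of any of tumbler, jam_jar, teaspoon, lemon, garlic, choc_bar from where it was at the start of the episode above 0.04 m).
It fails at once if a beaker, the cover or the case is tipped over (more than 0.7 rad) (angle between any of beaker_a, beaker_b, beaker_in, case_cover, cup_case's own z axis and vertical above 0.7 rad).
It fails at once if a beaker or the cover is dropped or thrown (faster than 1.2 m/s) (linear speed of any of beaker_a, beaker_b, case_cover above 1.2 m/s).
It also fails if it takes over 64 s, if anything falls off the work surface, if the arm or the gripper's body presses on something with over 40 N, if the wrist force passes 120 N, or if a joint passes its speed limit or range.

## Working session

There is one attempt and no reset: what is moved stays moved. The work goes in short steps, Python scripts to look and compute and a shell command to move; the robot and the scene stay as the last step left them, time stands still between calls to the robot, and variables do not carry over. Pictures are saved under pics/ and viewed, at most 10 in all, crops included, and the job is handed in when it is done.

```bash
mkdir -p pics; ls; cat > h.py <<'E'
import numpy as np, cv2
from workcell import bot
def w(name,p):
    P=np.array(bot.calibration(name)["pose"]); return (P@np.r_[p,1])[:3]
def cloud(name,depth):
    c=bot.calibration(name);K=np.array(c["intrinsics"]);h,wd=depth.shape
    u,v=np.meshgrid(np.arange(wd),np.arange(h))
    q=cv2.undistortPoints(np.stack([u,v],-1).reshape(-1,1,2).astype(np.float64),K,np.array(c["dist"],float)).reshape(h,wd,2)
    X=np.stack([q[...,0]*depth,-q[...,1]*depth,-depth],-1);P=np.array(c["pose"])
    return X@P[:3,:3].T+P[:3,3]
E
python3 - <<'E'
from h import *
o=bot.get_obs();print(o["clock"],o["eef_pos"],o["tool_rot"],o["grip_width"],bot.tcp_to_grasp)
for n in ("top","scene"):
    im,d=bot.camera(n);cv2.imwrite(f"pics/{n}0.png",im[...,::-1]);np.save(n+"0.npy",cloud(n,d))
    for l in ("cup_case","case_cover","beaker_a","tumbler","jam_jar"):
        for r in bot.find_in(l,n)[:4]: print(n,l,r["confidence"],w(n,r["at"]).round(3))
    for l in ("cover_knob","beaker_a"):
        for r in bot.tip_of(l,n)[:4]: print(n,"tip",l,r["confidence"],w(n,r["at"]).round(3))
E
```

```text
pics
0.0 [ 0.16695488 -0.4707931   0.30301901] [ 9.85520096e-01  1.69555506e-01 -1.70553623e-04 -1.02107233e-03] 0.08538871060030351 0.0539
top beaker_a 0.74 [0.478 0.134 0.062]
top tumbler 0.81 [0.647 0.048 0.057]
top tip beaker_a 0.51 [ 0.469  0.136 -0.001]
top tip beaker_a 0.33 [0.6   0.491 0.026]
scene cup_case 0.69 [ 0.486 -0.026  0.038]
scene case_cover 0.79 [ 0.488 -0.035  0.136]
scene case_cover 0.2 [0.62  0.052 0.059]
scene beaker_a 0.94 [0.459 0.138 0.064]
scene beaker_a 0.57 [ 0.483 -0.69   0.064]
scene beaker_a 0.51 [ 0.508 -0.304  0.068]
scene tumbler 0.75 [0.618 0.055 0.062]
scene tip cover_knob 0.81 [ 0.519 -0.048  0.186]
scene tip beaker_a 0.66 [ 0.518 -0.046  0.183]
scene tip beaker_a 0.64 [ 0.522 -0.309 -0.   ]
scene tip beaker_a 0.6 [ 0.494 -0.699 -0.008]
scene tip beaker_a 0.56 [0.467 0.137 0.001]
```

View pics/top0.png

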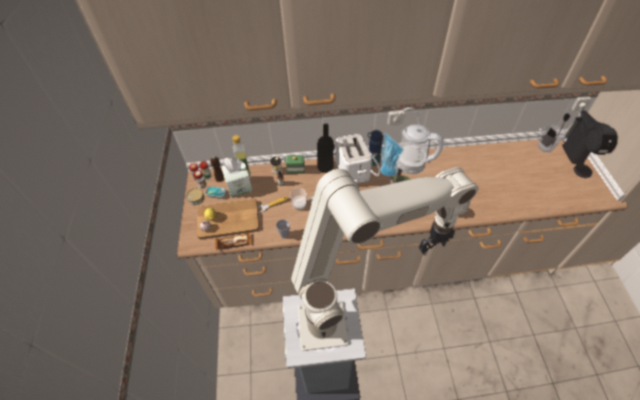

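View pics/scene0.png

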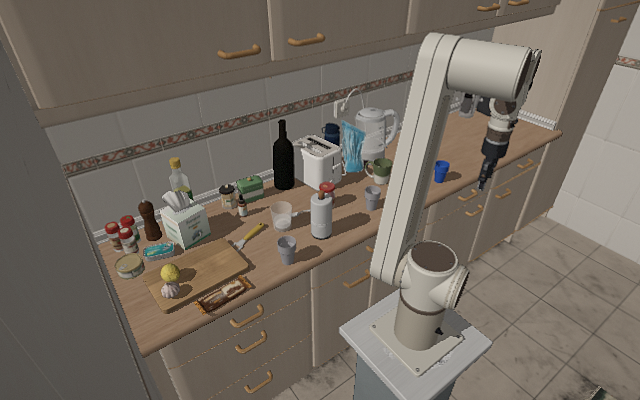

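The scene picture shows the case with cover at px (321,215), the grey beakers at (287,250) and (372,198), and the blue look-alike at (441,170). The jam jar and tumbler stand behind the case. In the top picture the arm hides most of this. I'll go over the case and turn the tool so the fingers close along y.

```bash
python3 -m jog '[0.27,0.37,0.146,0,0,0.61,0.27,0.37,0.146,0,0,0.61,0.27,0.37,0.146,0,0,0.61,0.27,0.37,0.146,0,0,0.61,0.27,0.37,0.146,0,0,0.61,0.27,0.37,0.146,0,0,0.61,0.27,0.37,0.146,0,0,0.61,0.27,0.37,0.146,0,0,0.61,0.27,0.37,0.146,0,0,0.61,0.27,0.37,0.146,0,0,0.61]' 1
python3 -m jog '[0.05,0.15,0,0,0,0.61,0.05,0.15,0,0,0,0.61,0.05,0.15,0,0,0,0.61,0.05,0.15,0,0,0,0.61,0.05,0.15,0,0,0,0.61,0.05,0.15,0,0,0,0.61,0.05,0.15,0,0,0,0.61,0.05,0.15,0,0,0,0.61,0.05,0.15,0,0,0,0.61,0.05,0.15,0,0,0,0.61]'
python3 - <<'E'
from h import *
o=bot.get_obs();print(o["clock"],o["eef_pos"],o["tool_rot"],o["joint_pos"].round(2))
import scipy.spatial.transform as t;print(t.Rotation.from_quat(o["tool_rot"]).as_matrix().round(3))
for n in ("wrist","top","scene"):
    im,d=bot.camera(n);cv2.imwrite(f"pics/{n}1.png",im[...,::-1]);np.save(n+"1.npy",cloud(n,d))
    for l in ("cup_case","case_cover","beaker_a","jam_jar"):
        for r in bot.find_in(l,n)[:4]: print(n,l,r["confidence"],w(n,r["at"]).round(3))
    for l in ("cover_knob","beaker_a"):
        for r in bot.tip_of(l,n)[:4]: print(n,"tip",l,r["confidence"],w(n,r["at"]).round(3))
print(bot.calibration("wrist")["pose"].round(3))
E
```

```text
clock: 1.63
eef_pos: [0.3859, -0.1715, 0.4229]
tool_rot: [0.706, 0.708, 0.002, 0.002]
ft_force: [0.3, -1.4, 0.0]
grip_width: 0.0851
grasp_force: 0.0
clock: 2.47
eef_pos: [0.4231, -0.0551, 0.4208]
tool_rot: [0.177, 0.984, -0.0, 0.0]
ft_force: [0.1, 0.5, -0.7]
grip_width: 0.0856
grasp_force: 0.0
2.4667 [ 0.42308975 -0.0551455   0.42079198] [ 1.76521482e-01  9.84296783e-01 -1.09589947e-05  9.29115741e-05] [-0.13  0.07  0.1   1.6  -0.    0.23]
[[-0.938  0.347  0.   ]
 [ 0.347  0.938 -0.   ]
 [-0.     0.    -1.   ]]
wrist cup_case 0.64 [ 0.48  -0.047  0.043]
wrist case_cover 0.65 [ 0.496 -0.045  0.164]
wrist beaker_a 0.89 [ 0.516 -0.317  0.058]
wrist beaker_a 0.7 [0.475 0.142 0.06 ]
wrist beaker_a 0.64 [ 0.486 -0.679  0.014]
wrist jam_jar 0.75 [ 0.624 -0.165  0.089]
wrist tip cover_knob 0.72 [ 0.514 -0.051  0.183]
wrist tip beaker_a 0.83 [ 0.521 -0.309 -0.003]
wrist tip beaker_a 0.7 [ 0.467  0.131 -0.001]
wrist tip beaker_a 0.52 [ 0.483 -0.695 -0.003]
wrist tip beaker_a 0.45 [ 0.514 -0.048  0.062]
top beaker_a 0.73 [ 0.527 -0.309  0.061]
top beaker_a 0.47 [ 0.492 -0.698  0.062]
top tip beaker_a 0.6 [ 0.521 -0.308 -0.001]
top tip beaker_a 0.57 [ 0.49  -0.697  0.   ]
scene cup_case 0.68 [ 0.485 -0.027  0.036]
scene cup_case 0.38 [0.441 0.386 0.01 ]
scene case_cover 0.82 [ 0.49  -0.035  0.135]
scene case_cover 0.6 [0.621 0.053 0.064]
scene beaker_a 0.91 [0.46  0.139 0.062]
scene beaker_a 0.49 [ 0.515 -0.292  0.062]
scene jam_jar 0.45 [ 0.625 -0.176  0.098]
scene tip cover_knob 0.75 [ 0.516 -0.046  0.182]
scene tip beaker_a 0.87 [0.47  0.135 0.001]
scene tip beaker_a 0.81 [ 0.518 -0.308  0.001]
scene tip beaker_a 0.6 [ 0.492 -0.7   -0.001]
[[ 0.354 -0.885 -0.304  0.345]
 [ 0.935  0.334  0.115 -0.025]
 [-0.    -0.325  0.946  0.49 ]
 [ 0.     0.     0.     1.   ]]
```

View pics/wrist1.png

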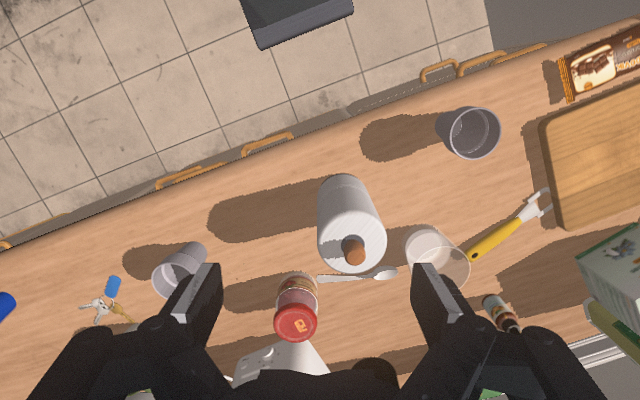

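The wrist picture shows the cover and knob at px (354,250), one grey beaker at (470,135) and the other at (180,270). The jam jar (295,320), teaspoon and tumbler lie behind. Next I fit circles to the depth data.

```bash
cat >> h.py <<'E'
from scipy.optimize import least_squares
def circ(C,c,zlo,zhi,r,R=None,lim=0.06):
    """fit centre of circle of known radius r to points in height band; robust"""
    P=C.reshape(-1,3);c=np.array(c[:2],float)
    m=(P[:,2]>zlo)&(P[:,2]<zhi)&(np.hypot(*(P[:,:2]-c).T)<lim);p=P[m]
    if len(p)<8: return None,len(p),0
    s=least_squares(lambda q:np.hypot(*(p[:,:2]-q).T)-r,c,loss="soft_l1",f_scale=.0015)
    return s.x.round(4),len(p),round(float(np.median(np.abs(s.fun))),4)
E
python3 - <<'E'
from h import *
for n in("wrist1","scene1","top1","scene0","top0"):
    C=np.load(n+".npy")
    for nm,c in(("A",(.468,.135)),("B",(.52,-.309))):
        print(n,nm,"rim",circ(C,c,.075,.095,.0312,lim=.045),)
        m=(np.hypot(*(C.reshape(-1,3)[:,:2]-c).T)<.04)&(C.reshape(-1,3)[:,2]>.02);z=C.reshape(-1,3)[m,2]; print("  zmax",len(z),np.percentile(z,[50,98]).round(3) if len(z) else 0)
    c=(.516,-.048)
    print(n,"knob",circ(C,c,.170,.195,.011,lim=.02),"side",circ(C,c,.01,.155,.039,lim=.06))
    P=C.reshape(-1,3);m=(np.hypot(*(P[:,:2]-c).T)<.045)&(P[:,2]>.18);print("  knob top",m.sum(),P[m].mean(0).round(4) if m.any() else 0)
    m=(np.hypot(*(P[:,:2]-c).T)<.045)&(P[:,2]>.155)&(P[:,2]<.17);
    if m.sum()>20:
        print("  roof z",np.median(P[m,2]),"enc",cv2.minEnclosingCircle(P[m,:2].astype(np.float32)))
E
```

```text
wrist1 A rim (array([0.4644, 0.1334]), 769, 0.0006)
  zmax 2326 [0.064 0.09 ]
wrist1 B rim (array([ 0.5226, -0.3072]), 496, 0.0005)
  zmax 1588 [0.064 0.089]
wrist1 knob (array([ 0.5152, -0.0474]), 446, 0.0017) side (array([ 0.5144, -0.0474]), 1920, 0.0001)
  knob top 398 [ 0.5116 -0.0469  0.1894]
  roof z 0.16312404964641636 enc ((0.5136503577232361, -0.04721326753497124), 0.03897963464260101)
scene1 A rim (array([0.4645, 0.1337]), 126, 0.0011)
  zmax 396 [0.066 0.09 ]
scene1 B rim (array([ 0.521 , -0.3089]), 67, 0.0013)
  zmax 206 [0.066 0.089]
scene1 knob (array([ 0.5153, -0.0494]), 42, 0.0017) side (array([ 0.5149, -0.049 ]), 650, 0.0011)
  knob top 30 [ 0.5113 -0.0457  0.1872]
  roof z 0.16232151124627026 enc ((0.5129560828208923, -0.047301363199949265), 0.03961213678121567)
top1 A rim (None, 0, 0)
  zmax 0 0
top1 B rim (array([ 0.5214, -0.3098]), 58, 0.0012)
  zmax 182 [0.063 0.092]
top1 knob (None, 0, 0) side (None, 0, 0)
  knob top 0 0
scene0 A rim (array([0.464 , 0.1334]), 133, 0.0012)
  zmax 395 [0.066 0.09 ]
scene0 B rim (array([ 0.5215, -0.3086]), 99, 0.0013)
  zmax 283 [0.067 0.089]
scene0 knob (array([ 0.5149, -0.049 ]), 43, 0.0014) side (array([ 0.5149, -0.0492]), 655, 0.0011)
  knob top 32 [ 0.5104 -0.0454  0.1871]
  roof z 0.1621217727127212 enc ((0.5119196176528931, -0.047804974019527435), 0.039762310683727264)
top0 A rim (array([0.4644, 0.1324]), 59, 0.0009)
  zmax 187 [0.065 0.094]
top0 B rim (None, 0, 0)
  zmax 0 0
top0 knob (None, 0, 0) side (None, 0, 0)
  knob top 0 0
```

```bash
python3 -m jog '[0.114,0.009,-0.12,0,0,0.177,0.114,0.009,-0.12,0,0,0.177,0.114,0.009,-0.12,0,0,0.177,0.114,0.009,-0.12,0,0,0.177,0.114,0.009,-0.12,0,0,0.177,0.114,0.009,-0.12,0,0,0.177,0.114,0.009,-0.12,0,0,0.177]'
```

```text
clock: 4.1
eef_pos: [0.5141, -0.0482, 0.3264]
tool_rot: [0.004, 1.0, -0.0, 0.001]
ft_force: [-0.6, 0.1, 0.6]
grip_width: 0.0851
grasp_force: 0.0
```

```bash
python3 -m jog '[0,0,-0.05,0,0,0,0,0,-0.085,0,0,0,0,0,-0.105,0,0,0,0,0,-0.105,0,0,0,0,0,-0.105,0,0,0]'; python3 -m jog '[0,0,0,0,0,0,0,0,0,0,0,0,0,0,0,0,0,0,0,0,0,0,0,0,0,0,0,0,0,0,0,0,0,0,0,0,0,0,0,0,0,0,0,0,0,0,0,0,0,0,0,0,0,0,0,0,0,0,0,0]' -1
```

```text
clock: 4.52
eef_pos: [0.514, -0.0482, 0.2423]
tool_rot: [0.004, 1.0, -0.0, 0.001]
ft_force: [-0.8, 0.2, 0.4]
grip_width: 0.0852
grasp_force: 0.0
clock: 5.35
eef_pos: [0.5147, -0.0479, 0.2415]
tool_rot: [0.003, 1.0, 0.0, 0.001]
ft_force: [-1.4, 0.7, 6.2]
grip_width: 0.0201
grasp_force: 58.5
```

```bash
python3 -m jog '[0,0,0.01,0,0,0,0,0,0.03,0,0,0,0,0,0.06,0,0,0,0,0,0.09,0,0,0,-0.005,-0.03,0.095,0,0,0,-0.015,-0.07,0.095,0,0,0,-0.025,-0.11,0.095,0,0,0,-0.025,-0.15,0.095,0,0,0,-0.025,-0.165,0.095,0,0,0,-0.025,-0.165,0.095,0,0,0]'
python3 - <<'E'
from h import *
o=bot.get_obs();print(o["eef_pos"],o["ft_force"])
im,d=bot.camera("scene");cv2.imwrite("pics/s2.png",im[100:300,200:500,::-1]);C=cloud("scene",d)
P=C.reshape(-1,3)
for k in (.12,.14,.16,.18,.2): print(k,circ(C,(.495,-.18),k-.01,k+.01,.039,lim=.06))
print("case",circ(C,(.5145,-.048),.005,.06,.039), "bin",circ(C,(.5145,-.048),.072,.1,.0312))
E
```

```text
clock: 6.18
eef_pos: [0.4938, -0.1827, 0.316]
tool_rot: [0.006, 1.0, -0.0, -0.001]
ft_force: [0.4, 0.9, -1.8]
grip_width: 0.0199
grasp_force: 59.0
[ 0.49381942 -0.18274547  0.31604511] [ 0.38533131  0.87774142 -1.80430658]
0.12 (None, 0, 0)
0.14 (array([ 0.4939, -0.1849]), 55, 0.001)
0.16 (array([ 0.4937, -0.1839]), 93, 0.0013)
0.18 (array([ 0.4933, -0.1834]), 98, 0.0013)
0.2 (array([ 0.4939, -0.1842]), 107, 0.001)
case (array([ 0.5148, -0.0491]), 256, 0.0013) bin (array([ 0.514 , -0.0483]), 166, 0.0015)
```

View pics/s2.png

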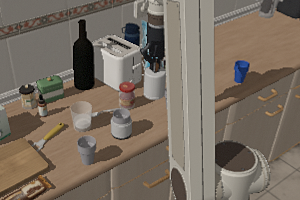

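The crop shows the cover held upright in the gripper at px (155,80), and the case with the inner beaker undisturbed at (120,125). Now I lower the cover.

```bash
python3 -m jog '[0,0,-0.04,0,0,0,0,0,-0.08,0,0,0,0,0,-0.12,0,0,0,0,0,-0.145,0,0,0,0,0,-0.16,0,0,0,0,0,-0.166,0,0,0,0,0,-0.169,0,0,0,0,0,-0.171,0,0,0,0,0,-0.172,0,0,0,0,0,-0.172,0,0,0]'
```

```text
clock: 7.07
eef_pos: [0.495, -0.18, 0.1801]
tool_rot: [0.003, 1.0, -0.0, 0.001]
ft_force: [-0.6, -0.5, -2.7]
grip_width: 0.0199
grasp_force: 59.0
```

```bash
python3 -m jog '[0,0,-0.001,0,0,0,0,0,-0.002,0,0,0,0,0,-0.003,0,0,0,0,0,-0.0035,0,0,0,0,0,-0.0035,0,0,0]'
```

```text
clock: 7.48
eef_pos: [0.4947, -0.1802, 0.1776]
tool_rot: [0.003, 1.0, -0.0, 0.001]
ft_force: [-2.0, 1.0, 5.0]
grip_width: 0.0199
grasp_force: 59.9
```

```bash
python3 -m jog '[0,0,0,0,0,0,0,0,0,0,0,0,0,0,0,0,0,0,0,0,0,0,0,0,0,0,0,0,0,0,0,0,0,0,0,0,0,0,0.04,0,0,0,0,0,0.08,0,0,0,0,0,0.11,0,0,0,0,0,0.11,0,0,0]' 1
python3 - <<'E'
from h import *
im,d=bot.camera("wrist");cv2.imwrite("pics/w3.png",im[...,::-1]);C=cloud("wrist",d)
P=C.reshape(-1,3);m=(np.hypot(*(P[:,:2]-(.495,-.18)).T)<.045)&(P[:,2]>.09)&(P[:,2]<.107);print("roof z",np.percentile(P[m,2],[5,50,95]),cv2.minEnclosingCircle(P[m,:2].astype(np.float32)))
print("cover",circ(C,(.495,-.18),.01,.09,.039)); print("B",circ(C,(.522,-.308),.075,.095,.0312,lim=.045),"case",circ(C,(.5145,-.048),.005,.06,.039),"bin",circ(C,(.5145,-.048),.075,.1,.0312))
E
```

```text
clock: 8.32
eef_pos: [0.4968, -0.181, 0.27]
tool_rot: [0.003, 1.0, -0.002, 0.005]
ft_force: [1.3, -0.7, -0.1]
grip_width: 0.0854
grasp_force: 0.0
roof z [0.09410933 0.09669267 0.0979988 ] ((0.4931601583957672, -0.17945657670497894), 0.038959234952926636)
cover (array([ 0.4939, -0.1794]), 942, 0.0001)
B (array([ 0.5202, -0.3066]), 1628, 0.0006) case (array([ 0.5131, -0.0621]), 3463, 0.0064) bin (array([ 0.5132, -0.0481]), 2282, 0.0006)
```

```bash
python3 -m jog '[0.011,-0.05,0,0,0,0,0.022,-0.1,0,0,0,0,0.033,-0.15,-0.01,0,0,0,0.033,-0.16,-0.04,0,0,0,0.033,-0.16,-0.06,0,0,0,0.033,-0.16,-0.06,0,0,0,0.033,-0.16,-0.06,0,0,0]'
python3 - <<'E'
from h import *
print(bot.get_obs()["eef_pos"])
im,d=bot.camera("wrist");C=cloud("wrist",d)
print("B",circ(C,(.522,-.308),.075,.095,.0312,lim=.045))
im,d=bot.camera("scene");C=cloud("scene",d)
print("B",circ(C,(.522,-.308),.075,.095,.0312,lim=.045))
E
```

```text
clock: 8.95
eef_pos: [0.5194, -0.3075, 0.2139]
tool_rot: [0.004, 1.0, 0.001, -0.002]
ft_force: [-0.4, 1.0, 0.4]
grip_width: 0.0851
grasp_force: 0.0
[ 0.51943198 -0.30746951  0.21390476]
B (array([ 0.5223, -0.3081]), 2559, 0.0006)
B (array([ 0.5204, -0.3088]), 21, 0.0007)
```

```bash
python3 -m jog '[0.001,-0.001,-0.04,0,0,0,0.001,-0.001,-0.08,0,0,0,0.001,-0.001,-0.1,0,0,0,0.001,-0.001,-0.107,0,0,0,0.001,-0.001,-0.107,0,0,0,0.001,-0.001,-0.107,0,0,0]'; python3 -m jog '[0,0,0,0,0,0,0,0,0,0,0,0,0,0,0,0,0,0,0,0,0,0,0,0,0,0,0,0,0,0,0,0,0,0,0,0]' -1
```

```text
clock: 9.55
eef_pos: [0.5226, -0.3089, 0.1325]
tool_rot: [0.003, 1.0, -0.001, 0.001]
ft_force: [-0.0, 0.4, -1.0]
grip_width: 0.0851
grasp_force: 0.0
clock: 10.05
eef_pos: [0.523, -0.3094, 0.1336]
tool_rot: [0.003, 1.0, -0.001, 0.002]
ft_force: [-0.1, 0.9, 5.9]
grip_width: 0.0612
grasp_force: 65.1
```

```bash
python3 -m jog '[0,0,0.02,0,0,0,0,0,0.06,0,0,0,0,0,0.1,0,0,0,0,0,0.14,0,0,0,0,0.02,0.18,0,0,0,0,0.04,0.2,0,0,0,0,0.08,0.2,0,0,0,-0.003,0.12,0.2,0,0,0,-0.005,0.16,0.2,0,0,0,-0.008,0.2,0.2,0,0,0]'
python3 -m jog '[-0.001,0.04,0,0,0,0,-0.002,0.08,0,0,0,0,-0.002,0.11,0,0,0,0,-0.002,0.125,0,0,0,0,-0.002,0.125,0,0,0,0,-0.002,0.125,0,0,0,0,-0.002,0.125,0,0,0,0]'
python3 - <<'E'
from h import *
for i in range(2):
    e=bot.get_obs()["eef_pos"];print(e)
    im,d=bot.camera("wrist");C=cloud("wrist",d)
    print("held",[circ(C,e,e[2]+k,e[2]+k+.02,.0315,lim=.045) for k in(-.053,-.06,-.07)],"bin",circ(C,(.5145,-.048),.075,.1,.0312,lim=.045),"case",circ(C,(.5145,-.048),.005,.06,.039))
cv2.imwrite("pics/w4.png",im[...,::-1])
im,d=bot.camera("scene");C=cloud("scene",d)
print("scene held",[(k,circ(C,e,k,k+.015,.0315,lim=.045)) for k in (.21,.225,.24)],"case",circ(C,(.5145,-.048),.005,.06,.039),"bin",circ(C,(.5145,-.048),.072,.1,.0312))
P=C.reshape(-1,3);m=(np.hypot(*(P[:,:2]-e[:2]).T)<.035)&(P[:,2]>.12);print(np.percentile(P[m,2],[1,2,5]))
E
```

```text
clock: 10.88
eef_pos: [0.515, -0.1477, 0.292]
tool_rot: [0.004, 1.0, -0.0, 0.001]
ft_force: [0.5, 0.4, -1.2]
grip_width: 0.0614
grasp_force: 65.4
clock: 11.47
eef_pos: [0.5137, -0.0497, 0.2911]
tool_rot: [0.004, 1.0, -0.0, 0.0]
ft_force: [0.2, 0.6, -0.8]
grip_width: 0.0616
grasp_force: 65.4
[ 0.51370173 -0.04968562  0.29107464]
held [(array([ 0.5118, -0.05  ]), 7546, 0.001), (array([ 0.5117, -0.05  ]), 9456, 0.001), (array([ 0.5115, -0.0498]), 7462, 0.0009)] bin (array([ 0.5142, -0.048 ]), 751, 0.0005) case (array([ 0.488 , -0.0451]), 2090, 0.007)
[ 0.5136535  -0.04994445  0.29093269]
held [(array([ 0.5118, -0.0502]), 7597, 0.001), (array([ 0.5117, -0.0501]), 9466, 0.001), (array([ 0.5115, -0.0498]), 7462, 0.0009)] bin (array([ 0.5142, -0.0478]), 768, 0.0006) case (array([ 0.488 , -0.0459]), 2082, 0.0069)
scene held [(0.21, (array([ 0.5134, -0.0496]), 90, 0.0025)), (0.225, (array([ 0.5125, -0.0494]), 131, 0.0018)), (0.24, (array([ 0.5121, -0.0495]), 88, 0.0023))] case (array([ 0.5148, -0.0491]), 250, 0.0012) bin (array([ 0.5138, -0.0485]), 168, 0.0013)
[0.15922218 0.16425966 0.1784553 ]
```

View pics/w4.png

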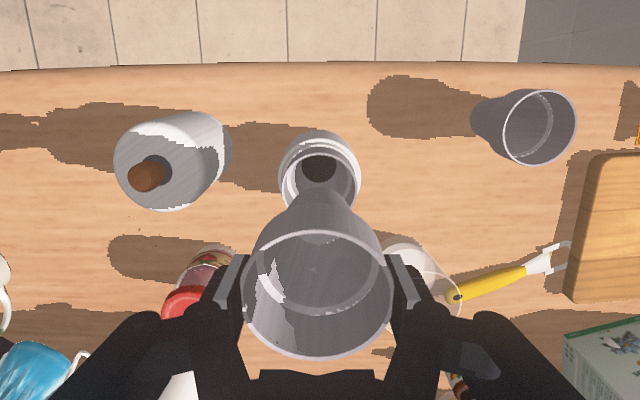

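The held beaker at px (315,290) looks upright. The case with the open inner beaker is at (318,170) and the cover stands at (170,165). Correct by about 1.6 mm and lower.

```bash
python3 -m jog '[0.002,0.002,0,0,0,0,0.002,0.002,-0.04,0,0,0,0.002,0.002,-0.07,0,0,0,0.002,0.002,-0.09,0,0,0,0.002,0.002,-0.11,0,0,0,0.002,0.002,-0.125,0,0,0,0.002,0.002,-0.135,0,0,0,0.002,0.002,-0.14,0,0,0,0.002,0.002,-0.14,0,0,0]'
```

```text
clock: 12.37
eef_pos: [0.5148, -0.0475, 0.1779]
tool_rot: [0.004, 1.0, 0.0, -0.001]
ft_force: [-0.2, 0.3, -0.7]
grip_width: 0.0615
grasp_force: 65.4
```

```bash
python3 -m jog '[0,0,-0.003,0,0,0,0,0,-0.006,0,0,0,0,0,-0.008,0,0,0,0,0,-0.009,0,0,0,0,0,-0.010,0,0,0,0,0,-0.011,0,0,0,0,0,-0.011,0,0,0]'
```

```text
clock: 12.95
eef_pos: [0.5154, -0.0474, 0.1701]
tool_rot: [0.003, 1.0, -0.0, 0.0]
ft_force: [1.6, 0.0, 0.5]
grip_width: 0.0614
grasp_force: 65.4
```

```bash
python3 -m jog '[0,0,-0.001,0,0,0,0,0,-0.0015,0,0,0,0,0,-0.002,0,0,0,0,0,-0.002,0,0,0]'
```

```text
clock: 13.28
eef_pos: [0.5155, -0.0475, 0.1695]
tool_rot: [0.004, 1.0, -0.0, 0.001]
ft_force: [-1.7, -1.4, 5.6]
grip_width: 0.0614
grasp_force: 66.2
```

Seated at the expected height, with a contact force. Release and rise.

```bash
python3 -m jog '[0,0,0,0,0,0,0,0,0,0,0,0,0,0,0,0,0,0,0,0,0,0,0,0,0,0,0,0,0,0,0,0,0.03,0,0,0,0,0,0.07,0,0,0,0,0,0.1,0,0,0,0,0,0.1,0,0,0,0,0,0.1,0,0,0]' 1
python3 - <<'E'
from h import *
print(bot.get_obs()["eef_pos"])
for n in("wrist","scene"):
    im,d=bot.camera(n);C=cloud(n,d);P=C.reshape(-1,3)
    print(n,"case",circ(C,(.5145,-.048),.005,.055,.039,lim=.05),"rim fits",[circ(C,(.5145,-.048),k,k+.012,.0315,lim=.045) for k in(.072,.1,.115)])
    m=(np.hypot(*(P[:,:2]-(.5145,-.048)).T)<.036)&(P[:,2]<.15);print(np.percentile(P[m,2],[95,99,99.8]))
    print("A",circ(C,(.4645,.1335),.075,.095,.0312,lim=.045),"cover",circ(C,(.494,-.18),.01,.09,.039))
E
```

```text
clock: 14.12
eef_pos: [0.5161, -0.0473, 0.2498]
tool_rot: [0.003, 1.0, -0.0, 0.002]
ft_force: [-0.3, 0.1, -0.4]
grip_width: 0.0854
grasp_force: 0.0
[ 0.51609164 -0.04727903  0.24981484]
wrist case (array([ 0.4961, -0.0715]), 2024, 0.008) rim fits [(array([ 0.5053, -0.0466]), 924, 0.0025), (array([ 0.5117, -0.0469]), 1168, 0.0008), (array([ 0.5123, -0.0469]), 1797, 0.0009)]
[0.12347715 0.12424623 0.12475521]
A (array([0.4638, 0.1333]), 2850, 0.0006) cover (array([ 0.4935, -0.1799]), 3264, 0.0002)
scene case (array([ 0.5148, -0.0491]), 212, 0.0012) rim fits [(array([ 0.514 , -0.0486]), 49, 0.0012), (array([ 0.5132, -0.0481]), 84, 0.0015), (array([ 0.5139, -0.0476]), 81, 0.0012)]
[0.12272761 0.12560478 0.12735108]
A (array([0.4639, 0.1331]), 129, 0.0011) cover (array([ 0.4947, -0.1815]), 333, 0.0013)
```

```bash
python3 -m jog '[-0.01,0.045,0,0,0,0,-0.022,0.09,0,0,0,0,-0.035,0.135,0,0,0,0,-0.048,0.18,0,0,0,0,-0.06,0.215,-0.02,0,0,0,-0.0645,0.226,-0.04,0,0,0,-0.0645,0.226,-0.04,0,0,0,-0.0645,0.226,-0.04,0,0,0,-0.0645,0.226,-0.04,0,0,0]'
python3 - <<'E'
from h import *
print(bot.get_obs()["eef_pos"])
im,d=bot.camera("wrist");C=cloud("wrist",d)
print("A",circ(C,(.464,.133),.075,.095,.0312,lim=.045))
E
```

```text
clock: 14.97
eef_pos: [0.4636, 0.1329, 0.216]
tool_rot: [0.004, 1.0, -0.0, -0.001]
ft_force: [0.4, -0.1, -0.3]
grip_width: 0.0853
grasp_force: 0.0
[0.4635854  0.13290813 0.21603968]
A (array([0.4648, 0.1341]), 2381, 0.0006)
```

Down to z≈0.133 as before: −0.083 m is about −0.104.

```bash
python3 -m jog '[0.001,0.001,-0.04,0,0,0,0.001,0.001,-0.08,0,0,0,0.001,0.001,-0.098,0,0,0,0.001,0.001,-0.104,0,0,0,0.001,0.001,-0.104,0,0,0,0.001,0.001,-0.104,0,0,0]'; python3 -m jog '[0,0,0,0,0,0,0,0,0,0,0,0,0,0,0,0,0,0,0,0,0,0,0,0,0,0,0,0,0,0,0,0,0,0,0,0]' -1
```

```text
clock: 15.52
eef_pos: [0.4655, 0.1339, 0.1341]
tool_rot: [0.004, 1.0, 0.0, 0.001]
ft_force: [0.2, 0.2, 0.8]
grip_width: 0.0853
grasp_force: 0.0
clock: 16.02
eef_pos: [0.4657, 0.1345, 0.1353]
tool_rot: [0.003, 1.0, 0.0, 0.002]
ft_force: [-1.5, -0.4, 6.3]
grip_width: 0.0614
grasp_force: 64.7
```

```bash
python3 -m jog '[0,0,0.02,0,0,0,0,0,0.06,0,0,0,0,0,0.1,0,0,0,0,0,0.14,0,0,0,0.005,-0.02,0.18,0,0,0,0.015,-0.05,0.21,0,0,0,0.025,-0.09,0.21,0,0,0,0.035,-0.13,0.21,0,0,0,0.045,-0.17,0.21,0,0,0,0.055,-0.205,0.21,0,0,0]'
python3 -m jog '[0.006,-0.02,0,0,0,0,0.007,-0.024,0,0,0,0,0.007,-0.024,0,0,0,0,0.007,-0.024,0,0,0,0,0.007,-0.024,0,0,0,0]'
python3 - <<'E'
from h import *
e=bot.get_obs()["eef_pos"];print(e)
im,d=bot.camera("wrist");C=cloud("wrist",d)
print("held",[circ(C,e,e[2]+k,e[2]+k+.02,.0315,lim=.045) for k in(-.053,-.06,-.07)],"rim",circ(C,(.5145,-.048),.115,.13,.0315,lim=.045))
im,d=bot.camera("scene");C=cloud("scene",d)
print("scene held",[(k,circ(C,e,k,k+.015,.0315,lim=.045)) for k in (.225,.24,.25)],"case",circ(C,(.5145,-.048),.005,.06,.039),"rim",circ(C,(.5145,-.048),.1,.127,.0315))
E
```

```text
clock: 16.85
eef_pos: [0.5086, -0.0314, 0.3025]
tool_rot: [0.003, 1.0, -0.0, 0.001]
ft_force: [0.2, 0.6, -0.5]
grip_width: 0.0615
grasp_force: 65.5
clock: 17.27
eef_pos: [0.5136, -0.0478, 0.3014]
tool_rot: [0.003, 1.0, 0.0, 0.0]
ft_force: [0.9, 0.6, -1.0]
grip_width: 0.0611
grasp_force: 65.5
[ 0.51363273 -0.04781842  0.30135493]
held [(array([ 0.5122, -0.0476]), 6846, 0.001), (array([ 0.5121, -0.0476]), 8691, 0.001), (array([ 0.5119, -0.0476]), 7439, 0.0009)] rim (array([ 0.5147, -0.0469]), 609, 0.0006)
scene held [(0.225, (array([ 0.5127, -0.0475]), 111, 0.0014)), (0.24, (array([ 0.5131, -0.0466]), 136, 0.0015)), (0.25, (array([ 0.5129, -0.0468]), 83, 0.0019))] case (array([ 0.5148, -0.0495]), 231, 0.001) rim (array([ 0.5141, -0.0476]), 189, 0.0015)
```

```bash
python3 -m jog '[0.002,0,-0.02,0,0,0,0.002,0,-0.05,0,0,0,0.002,0,-0.075,0,0,0,0.002,0,-0.09,0,0,0,0.002,0,-0.102,0,0,0,0.002,0,-0.11,0,0,0,0.002,0,-0.115,0,0,0,0.002,0,-0.118,0,0,0,0.002,0,-0.120,0,0,0,0.002,0,-0.120,0,0,0]'; python3 -m jog '[0,0,-0.001,0,0,0,0,0,-0.002,0,0,0,0,0,-0.003,0,0,0,0,0,-0.004,0,0,0,0,0,-0.004,0,0,0]'
```

```text
clock: 18.2
eef_pos: [0.5158, -0.0487, 0.2055]
tool_rot: [0.003, 1.0, 0.0, 0.0]
ft_force: [0.7, 0.4, -0.6]
grip_width: 0.0611
grasp_force: 65.5
clock: 18.62
eef_pos: [0.5158, -0.0487, 0.2023]
tool_rot: [0.003, 1.0, 0.0, 0.0]
ft_force: [-0.6, 0.9, 1.1]
grip_width: 0.0611
grasp_force: 65.8
```

```bash
python3 -m jog '[0,0,-0.001,0,0,0,0,0,-0.0015,0,0,0,0,0,-0.0015,0,0,0]'; python3 -m jog '[0,0,0,0,0,0,0,0,0,0,0,0,0,0,0,0,0,0,0,0,0,0,0,0,0,0,0,0,0,0,0,0,0.03,0,0,0,0,0,0.07,0,0,0,0,0,0.1,0,0,0,0,0,0.1,0,0,0,0,0,0.1,0,0,0]' 1
python3 - <<'E'
from h import *
print(bot.get_obs()["eef_pos"])
for n in("wrist","scene"):
    im,d=bot.camera(n);C=cloud(n,d);P=C.reshape(-1,3)
    if n=="scene": cv2.imwrite("pics/s5.png",cv2.resize(im[150:300,230:430,::-1],None,fx=3,fy=3))
    print(n,"case",circ(C,(.5145,-.048),.005,.055,.039,lim=.05),"rim fits",[circ(C,(.5145,-.048),k,k+.015,.0315,lim=.045) for k in(.11,.13,.145)])
    m=(np.hypot(*(P[:,:2]-(.5145,-.048)).T)<.036)&(P[:,2]<.17);print(np.percentile(P[m,2],[95,99,99.8]))
    print("cover",circ(C,(.494,-.18),.01,.09,.039))
E
```

```text
clock: 18.87
eef_pos: [0.5159, -0.0487, 0.2021]
tool_rot: [0.003, 1.0, 0.0, 0.001]
ft_force: [-2.0, 2.3, 8.4]
grip_width: 0.061
grasp_force: 66.5
clock: 19.7
eef_pos: [0.5164, -0.049, 0.2822]
tool_rot: [0.003, 1.0, -0.0, 0.002]
ft_force: [0.9, 0.0, -0.9]
grip_width: 0.0856
grasp_force: 0.0
[ 0.5164428  -0.04900163  0.28222539]
wrist case (array([ 0.5136, -0.0475]), 395, 0.0001) rim fits [(array([ 0.5079, -0.0493]), 1733, 0.0024), (array([ 0.5125, -0.0486]), 1453, 0.0008), (array([ 0.5131, -0.0486]), 1866, 0.0009)]
[0.15436    0.15519349 0.15560848]
cover (array([ 0.4933, -0.18  ]), 2299, 0.0002)
scene case (array([ 0.5145, -0.0492]), 208, 0.0012) rim fits [(array([ 0.5146, -0.0488]), 80, 0.0015), (array([ 0.5144, -0.0497]), 111, 0.0013), (array([ 0.5148, -0.0498]), 100, 0.0015)]
[0.15369803 0.15637907 0.15789976]
cover (array([ 0.495 , -0.1814]), 341, 0.0011)
```

View pics/s5.png

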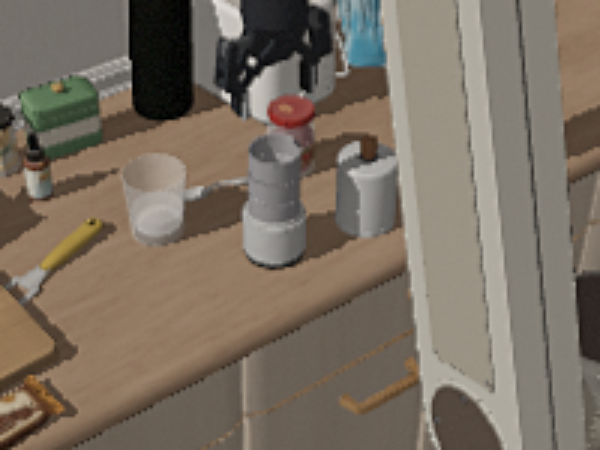

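The stack stands straight at px (275,200) and the cover upright at (367,190). Now I fetch the cover.

```bash
python3 -m jog '[-0.007,-0.045,0,0,0,0,-0.014,-0.09,0,0,0,0,-0.021,-0.135,0,0,0,0,-0.027,-0.164,-0.02,0,0,0,-0.027,-0.164,-0.05,0,0,0,-0.027,-0.164,-0.05,0,0,0,-0.027,-0.164,-0.05,0,0,0,-0.027,-0.164,-0.05,0,0,0]'
python3 - <<'E'
from h import *
print(bot.get_obs()["eef_pos"])
im,d=bot.camera("wrist");C=cloud("wrist",d);print("cover",circ(C,(.494,-.18),.01,.09,.039))
E
```

```text
clock: 20.47
eef_pos: [0.4938, -0.1795, 0.2405]
tool_rot: [0.003, 1.0, 0.0, -0.001]
ft_force: [0.5, -0.2, -0.4]
grip_width: 0.0857
grasp_force: 0.0
[ 0.49381063 -0.17947702  0.24048863]
cover (array([ 0.4958, -0.18  ]), 1273, 0.0001)
```

Down 0.0625 m, which is −0.078.

```bash
python3 -m jog '[0.001,-0.001,-0.03,0,0,0,0.001,-0.001,-0.055,0,0,0,0.001,-0.001,-0.07,0,0,0,0.001,-0.001,-0.077,0,0,0,0.001,-0.001,-0.077,0,0,0,0.001,-0.001,-0.077,0,0,0]'; python3 -m jog '[0,0,0,0,0,0,0,0,0,0,0,0,0,0,0,0,0,0,0,0,0,0,0,0,0,0,0,0,0,0,0,0,0,0,0,0,0,0,0,0,0,0,0,0,0,0,0,0,0,0,0,0,0,0,0,0,0,0,0,0]' -1
```

```text
clock: 21.02
eef_pos: [0.4955, -0.1805, 0.1801]
tool_rot: [0.003, 1.0, -0.0, 0.001]
ft_force: [0.5, 0.2, 1.1]
grip_width: 0.0856
grasp_force: 0.0
clock: 21.85
eef_pos: [0.495, -0.1807, 0.1796]
tool_rot: [0.003, 1.0, 0.0, 0.0]
ft_force: [-0.7, 2.5, 5.6]
grip_width: 0.0199
grasp_force: 58.5
```

```bash
python3 -m jog '[0,0,0.01,0,0,0,0,0,0.04,0,0,0,0,0,0.08,0,0,0,0,0,0.12,0,0,0,0,0,0.16,0,0,0,0,0,0.2,0,0,0,0,0,0.23,0,0,0,0.005,0.03,0.23,0,0,0,0.01,0.065,0.23,0,0,0,0.015,0.1,0.23,0,0,0]'
python3 -m jog '[0.005,0.035,0,0,0,0,0.01,0.055,0,0,0,0,0.01,0.065,0,0,0,0,0.01,0.065,0,0,0,0,0.01,0.065,0,0,0,0,0.01,0.065,0,0,0,0]'
python3 - <<'E'
from h import *
e=bot.get_obs()["eef_pos"];print(e)
for n in("wrist","scene"):
    im,d=bot.camera(n);C=cloud(n,d)
    if n=="scene": cv2.imwrite("pics/s6.png",cv2.resize(im[100:300,230:430,::-1],None,fx=3,fy=3))
    print(n,"cover",[circ(C,e,k,k+.03,.039) for k in(.19,.22,.25)],"case",circ(C,(.5145,-.048),.005,.055,.039,lim=.05),"rim",circ(C,(.5145,-.048),.135,.158,.0315,lim=.036))
E
```

```text
clock: 22.68
eef_pos: [0.5065, -0.1008, 0.3632]
tool_rot: [0.005, 1.0, -0.0, -0.0]
ft_force: [-0.2, 0.1, -3.1]
grip_width: 0.0197
grasp_force: 59.0
clock: 23.18
eef_pos: [0.5145, -0.0499, 0.3629]
tool_rot: [0.004, 1.0, -0.0, -0.0]
ft_force: [0.0, 0.8, -2.2]
grip_width: 0.0199
grasp_force: 59.0
[ 0.51447754 -0.04985496  0.36286563]
wrist cover [(array([ 0.5143, -0.0494]), 673, 0.0001), (array([ 0.5144, -0.0495]), 1027, 0.0001), (array([ 0.5148, -0.0497]), 2155, 0.0003)] case (array([ 0.5154, -0.0477]), 208, 0.0001) rim (None, 5, 0)
scene cover [(array([ 0.515 , -0.0508]), 162, 0.0013), (array([ 0.5146, -0.0509]), 156, 0.0012), (array([ 0.5147, -0.0512]), 197, 0.0012)] case (array([ 0.5148, -0.0489]), 214, 0.001) rim (array([ 0.5148, -0.0501]), 110, 0.0013)
```

View pics/s6.png

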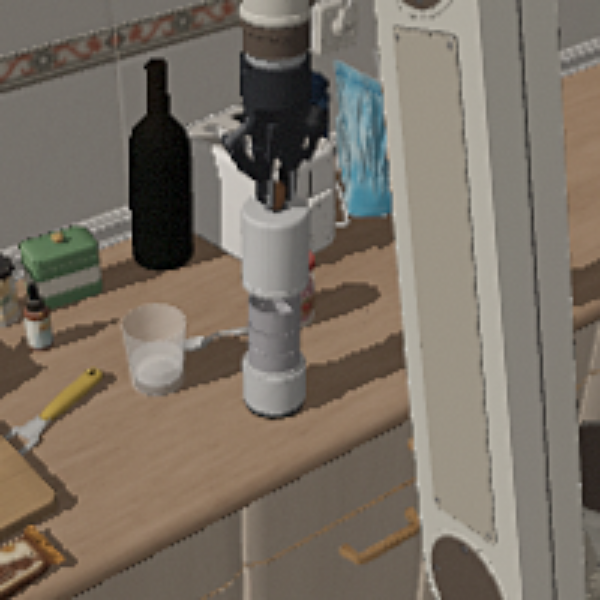

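The cover hangs straight above the stack. It needs about +2 mm in y relative to the case, so correct and lower.

```bash
python3 -m jog '[0.001,0.0025,0,0,0,0,0.001,0.0025,-0.01,0,0,0,0.001,0.0025,-0.03,0,0,0,0.001,0.0025,-0.055,0,0,0,0.001,0.0025,-0.08,0,0,0,0.001,0.0025,-0.1,0,0,0,0.001,0.0025,-0.12,0,0,0,0.001,0.0025,-0.132,0,0,0,0.001,0.0025,-0.135,0,0,0,0.001,0.0025,-0.135,0,0,0]'
python3 - <<'E'
from h import *
o=bot.get_obs();e=o["eef_pos"];print(e,o["ft_force"])
for n in("wrist","scene"):
    im,d=bot.camera(n);C=cloud(n,d)
    print(n,"cover",[circ(C,e,k,k+.03,.039) for k in(.09,.12,.14)],"case",circ(C,(.5145,-.048),.005,.055,.039,lim=.05))
E
```

```text
clock: 24.12
eef_pos: [0.5151, -0.047, 0.2543]
tool_rot: [0.004, 1.0, 0.0, -0.001]
ft_force: [0.5, 0.9, -2.3]
grip_width: 0.0199
grasp_force: 59.0
[ 0.51506807 -0.04698083  0.25428813] [ 0.47053976  0.89626719 -2.31908724]
wrist cover [(array([ 0.5156, -0.0463]), 752, 0.0001), (array([ 0.5157, -0.0465]), 1139, 0.0001), (array([ 0.5158, -0.0466]), 1790, 0.0001)] case (array([ 0.5162, -0.0477]), 466, 0.0001)
scene cover [(array([ 0.5158, -0.0478]), 146, 0.0011), (array([ 0.5159, -0.0479]), 146, 0.0012), (array([ 0.5158, -0.0481]), 155, 0.0012)] case (array([ 0.5147, -0.0491]), 213, 0.0013)
```

```bash
python3 -m jog '[0,-0.0015,0,0,0,0,0,-0.0015,-0.003,0,0,0,0,-0.0015,-0.006,0,0,0,0,-0.0015,-0.009,0,0,0,0,-0.0015,-0.011,0,0,0,0,-0.0015,-0.012,0,0,0,0,-0.0015,-0.013,0,0,0,0,-0.0015,-0.0135,0,0,0,0,-0.0015,-0.0135,0,0,0]'
```

```text
clock: 24.97
eef_pos: [0.5155, -0.048, 0.2442]
tool_rot: [0.003, 1.0, 0.0, -0.0]
ft_force: [0.8, 0.2, -1.8]
grip_width: 0.02
grasp_force: 59.0
```

```bash
python3 -m jog '[0,0,-0.0005,0,0,0,0,0,-0.001,0,0,0,0,0,-0.0015,0,0,0,0,0,-0.002,0,0,0,0,0,-0.002,0,0,0]'
```

```text
clock: 25.38
eef_pos: [0.5159, -0.0479, 0.2436]
tool_rot: [0.003, 1.0, 0.0, 0.001]
ft_force: [-1.1, 0.8, 4.5]
grip_width: 0.0201
grasp_force: 59.8
```

Contact is at exactly the expected height. Release, back off, check.

```bash
python3 -m jog '[0,0,0,0,0,0,0,0,0,0,0,0,0,0,0,0,0,0,0,0,0,0,0,0,0,0,0,0,0,0,0,0,0,0,0,0,0,0,0.04,0,0,0,0,0,0.08,0,0,0,0,0,0.12,0,0,0,-0.06,0,0.12,0,0,0]' 1
python3 -m jog '[0,0,0,0,0,0,0,0,0,0,0,0,0,0,0,0,0,0]'
python3 - <<'E'
from h import *
print(bot.get_obs()["eef_pos"])
for n in("wrist","scene"):
    im,d=bot.camera(n);C=cloud(n,d);P=C.reshape(-1,3)
    if n=="wrist": cv2.imwrite("pics/w7.png",im[...,::-1])
    print(n,"cover",[circ(C,(.5145,-.048),k,k+.03,.039) for k in(.07,.1,.13)],"case",circ(C,(.5145,-.048),.005,.055,.039,lim=.05))
    m=(np.hypot(*(P[:,:2]-(.515,-.048)).T)<.036)&(P[:,2]>.15)&(P[:,2]<.169);q=P[m]
    if len(q)>20: print("roof z",np.median(q[:,2]),"slopes",np.linalg.lstsq(np.c_[q[:,:2]-q[:,:2].mean(0),np.ones(len(q))],q[:,2],rcond=None)[0])
E
```

```text
clock: 26.22
eef_pos: [0.4842, -0.0488, 0.3463]
tool_rot: [0.003, 1.0, -0.001, 0.011]
ft_force: [2.0, -0.4, 1.1]
grip_width: 0.0856
grasp_force: 0.0
clock: 26.47
eef_pos: [0.4739, -0.0481, 0.3389]
tool_rot: [0.003, 1.0, -0.0, 0.0]
ft_force: [-0.0, 0.3, 0.0]
grip_width: 0.0855
grasp_force: 0.0
[ 0.47390448 -0.04807246  0.33886032]
wrist cover [(array([ 0.516 , -0.0471]), 490, 0.0001), (array([ 0.5161, -0.0471]), 629, 0.0001), (array([ 0.5163, -0.0471]), 1062, 0.0002)] case (array([ 0.5148, -0.0477]), 480, 0.0001)
roof z 0.16321999828946182 slopes [0.00453728 0.0034356  0.16320946]
scene cover [(array([ 0.5158, -0.0487]), 133, 0.001), (array([ 0.516 , -0.0487]), 145, 0.0011), (array([ 0.5158, -0.0483]), 165, 0.001)] case (array([ 0.5146, -0.0493]), 207, 0.0011)
roof z 0.1626331131568981 slopes [ 0.03230018 -0.00708165  0.16236873]
```

View pics/w7.png

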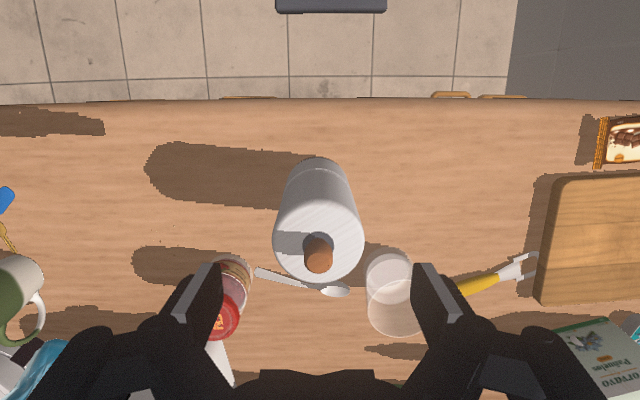

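The cover sits on the case at px (318,220), level, at the same height as at the start and about 1.3 mm off centre. The bystanders are where they were. Handing in.

```bash
python3 -c "
from workcell import bot
print(bot.job_done())"
```

```text
the job is handed in; nothing more can be done
None
```

I handed the job in at about 26 s of the 64 s. Both loose beakers are nested in the case, and the cover is back on, level and about 1.3 mm off centre; no verdict came back.

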